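Fetch the vial from the closed sample box and weigh it

TASK

Lift the lid off the grey sample box and lay it flat on the bench. Then take the tall slim vial out of the box (not the squat jar beside it) and set it down upright in the middle of the balance's round pan; do not drop it.

Things in the scene. Friction and masses are not known exactly. Their poses are not given: they have to be found in the camera images.
- box: Opaque grey open box fixed to the bench, 130 (x) by 160 (y) by 90 mm high, walls and floor 5 thick; origin at the centre of its underside, x, y along its sides, z up. Inside, under the lid, the tall vial and a squat jar (46 diameter, 38 high) stand side by side along its y, each about 37 mm from the middle, either on either side.
- lid_knob (a point): Centre of the round upright knob (24 mm diameter, 40 high) on the loose lid (134 by 164, plate 6 thick, a 6 thick plug below it with 4 play in the box). 20 above the plate's top; 32 above the bench when the lid lies on it. x, y along the lid's sides (the box's at the start), z up. 0.13 to 0.25 kg. The bench left (+y) of the box is clear: y 0.20 to 0.45 m, x 0.35 to 0.70 m.
- vial_mid (a point): Centre (half-way up) of the tall slim vial: clear screw-top vial, 32 mm diameter, 70 high, the top 22 of it a white cap; z up along its axis. Stands upright on the box's floor at the start. Rigid, 0.04 to 0.09 kg.
- pan (a point): Centre of the top face of the balance's round steel pan (110 mm diameter, level, does not move, 42 above the bench); z up. The balance is a fixed grey slab 200 by 140 by 30 high right (-y) of the box, its length along this point's x; the pan is 30 from its middle towards +x, a display at the other end.
Mind the look-alikes: they are no part of the job. Leave any red look-alike of the box alone.

How it is judged:
On the way, in this order (a step that is already met when the one before it is completed fails the run):
1. the lid lies flat on the bench (height (world z) of lid_knob below 0.042 m and angle between lid_knob's own z axis and vertical below 0.17 rad), for 0.2 s.
2. the vial has been lifted clear of the box (height (world z) of vial_mid above 0.105 m), for 0.1 s.
At the end, for the whole second after the job is handed in: The vial stands upright (within 10 degrees) on the pan, its axis within 30 mm of the pan's centre, and the lid lies flat on the bench (within 10 degrees, its knob's centre less than 42 mm above the bench) (all of step 1 and horizontal distance between vial_mid and pan below 0.03 m and z of vial_mid in the frame of pan between 0.027 and 0.043 m and angle between vial_mid's own z axis and vertical below 0.17 rad); the robot touches nothing.
It fails at once if the vial is let go more than 25 mm above the pan (horizontal distance between vial_mid and pan below 0.07 m and z of vial_mid in the frame of pan above 0.06 m and contact force between the fingers and vial below 0.01 N).
It also fails if it takes over 61 s, if anything falls off the work surface, if the arm or the gripper's body presses on something with over 40 N, if the wrist force passes 120 N, or if a joint passes its speed limit or range.

ROBOT

A 6-joint arm with a two-finger parallel gripper is mounted at the origin on the work surface. World frame = base frame: x ahead of the robot, y to its left, z up, the work surface at z = 0. Lengths are in m, angles in rad, forces in N, time in s.
With the tool pointing down it reaches from about 0.3 to 0.875 m from the base axis. Payload 6.4 kg.
Tool frame: the origin (TCP) lies on the centre line of the jaws, within the pads' length; the fingertips stand 25 mm ahead of it and the grasp point (between the pads) lies 6 mm ahead of it (ctrl.tips_ahead is the z of the fingertips in the tool frame, in m); z points along the fingers, x is the direction in which the jaws open and shut, and the axes are right-handed (so a half turn about z gives the same grasp; the last joint's range is limited). The gripper opens to 85 mm and grips with 20 to 120 N. Pads are 22 mm wide; open, the fingers measure 114 mm over their backs; the gripper's body (76 mm by 85 mm) begins 54 mm behind the grasp point. The pads swing forward as they close: fully open they stand 13 mm farther back than shut.
Start: joints at [-1.516, 0.181, 1.607, -0, 1.354, -0.206], TCP at [0.148, -0.556, 0.256] pointing down, gripper open.
Joint ranges: [-2.99, 2.99], [-0.89, 2.07], [0.3, 2.58], [-1.14, 4.28], [0, 2.63], [-3.12, 3.12]. Speed limits (rad/s): [2.57, 2.57, 3.01, 3.14, 3.14, 3.14].

INTERFACE

Orientations are given as a unit quaternion [w, x, y, z].
In Python, from bench import ctrl gives the robot as it stands.
- The arm moves only by the shell command python3 -m pendant 'ROWS'. ROWS is JSON, a list that holds one entry, the list of rows, each a list of 7 numbers: the shift along the tool's x, y, z in m, then the turn, a rotation vector about the tool's x, y, z in rad, then the closure, from -1 (fully open) to 1 (shut). A call has 1 to 10 rows; each row shifts and turns the commanded pose from where the row before left it, along the tool's axes as they then stand; what a row does not reach is not made up. A row lasts 1/10 s, in which the tool goes at most 50 mm and 8.59 degrees, less where a joint would pass 70% of its speed; a pose out of reach is approached as far as the arm can. A call with a gripper value outside its range is refused whole. The fingers move at their own pace and stop on an object; the grip force is fixed at half the most. Time passes only in rows, so rows that do not move let the fingers close. It gives the time, the measured TCP pose, the force and the opening at its end, in the units of the state.
- ctrl.get_obs(): the state, without advancing time (a new reading comes with each control period).
- ctrl.camera(name): name is "scene" or "top" or "wrist"; returns (picture, depth): 420x560x3 uint8, red, green, blue; 420x560 float32, m along the optical axis (not along the pixel's ray), 0 where there is no reading.
- ctrl.calibration(name): a dict with "fov_y" (degrees; the focal length in pixels is half the picture's height over the tangent of half this angle, whatever the lens; pixels are square), "cx", "cy" (the principal point, pixels), "camera_from_world" (4x4, takes a point from world to camera coordinates). Camera axes: x right, y down, z forward; pixel columns grow to the right and rows downward; lengths in m; the calibration is good to about 2 mm. A picture is of the moment at which its call begins: read the wrist's pose just before it. calibration takes no time and is no camera call; for the wrist camera it gives the pose at the moment of the call.
- ctrl.hand_in(): hands the job in, once; it reports no verdict.
The state is a dict: "time_s": time; "q": joint angles; "dq": joint speeds; "joint_efforts": joint torques, N m; "eef_pos": TCP position; "eef_rot": TCP orientation; "wrist_force": force on the tool from outside, world axes, zero at the start; "torque": the same for the moment, N m; "opening": opening from 0.0 (shut) to 1.0 (fully open).
Only numpy, scipy, OpenCV 4.12 (cv2) and the standard library are available. Lean on these libraries where they do the work, as an engineer would, in place of code of your own. Each camera call takes 0.05 s, during which the arm holds its last target.

## Working session

There is one attempt and no reset: what is moved stays moved. The work goes in short steps, Python scripts to look and compute and a shell command to move; the robot and the scene stay as the last step left them, time stands still between calls to the robot, and variables do not carry over. Pictures are saved under pics/ and viewed, and the job is handed in when it is done.

```bash
mkdir -p pics; ls; cat > h.py <<'E'
import numpy as np,cv2
from bench import ctrl
def snap(n,f):
    c=ctrl.calibration(n); p,d=ctrl.camera(n)
    cv2.imwrite('pics/'+f+'.png',p[:,:,::-1]); np.savez('pics/'+f+'.npz',p=p,d=d,M=c['camera_from_world'],fov=c['fov_y'],cx=c['cx'],cy=c['cy'])
def load(f): return np.load('pics/'+f+'.npz')
def K(s): return 210/np.tan(np.radians(s['fov'])/2)
def ray(s,u,v,z):
    f=K(s);M=s['M'];R=M[:3,:3];o=-R.T@M[:3,3]
    r=R.T@np.array([(u-s['cx'])/f,(v-s['cy'])/f,1]);return o+r*(z-o[2])/r[2]
def dep(s,u,v):
    f=K(s);M=s['M'];d=s['d'][int(v),int(u)]
    return M[:3,:3].T@(np.array([(u-s['cx'])/f*d,(v-s['cy'])/f*d,d])-M[:3,3])
def proj(s,P):
    c=s['M'][:3,:3]@np.array(P)+s['M'][:3,3];return c[:2]/c[2]*K(s)+[s['cx'],s['cy']]
E
python3 - <<'E'
from h import *
o=ctrl.get_obs();print(o, ctrl.tips_ahead)
for n in('scene','top','wrist'):
    snap(n,n+'0'); c=ctrl.calibration(n); print(n,{k:np.round(v,3).tolist() for k,v in c.items()})
E
```

```text
pics
{'time_s': 0.0, 'q': array([-1.51629839e+00,  1.81544054e-01,  1.60803871e+00, -1.17222292e-05,
        1.35382633e+00, -2.06298372e-01]), 'dq': array([ 0.00178805,  0.00029766, -0.00025943, -0.00016679,  0.0003    ,
        0.00014444]), 'joint_efforts': array([-2.82243105e-03, -4.44877410e+01, -3.51331222e+01, -4.75654888e-04,
        9.09426017e-03, -9.28563935e-06]), 'eef_pos': array([ 0.14824861, -0.555009  ,  0.2553676 ]), 'eef_rot': array([-6.85327221e-04,  7.93048368e-01, -6.09157993e-01, -5.96003062e-04]), 'wrist_force': array([ 0.17514118, -1.24398493, -0.17973985]), 'torque': array([ 0.0319886 , -0.01849733,  0.04210545]), 'opening': 0.9989511563028923} 0.025
scene {'fov_y': 54.409, 'cx': 280.547, 'cy': 210.852, 'camera_from_world': [[0.562, 0.827, 0.009, -0.06], [0.583, -0.388, -0.714, -0.281], [-0.587, 0.407, -0.7, 1.285], [0.0, 0.0, 0.0, 1.0]]}
top {'fov_y': 52.432, 'cx': 283.052, 'cy': 210.106, 'camera_from_world': [[0.082, -0.997, 0.007, -0.294], [-0.972, -0.081, -0.219, 0.45], [0.218, 0.011, -0.976, 0.762], [0.0, 0.0, 0.0, 1.0]]}
wrist {'fov_y': 59.1, 'cx': 283.009, 'cy': 215.425, 'camera_from_world': [[0.259, -0.966, -0.002, -0.575], [-0.918, -0.246, 0.312, -0.041], [-0.302, -0.079, -0.95, 0.38], [0.0, 0.0, 0.0, 1.0]]}
```

View pics/scene0.png

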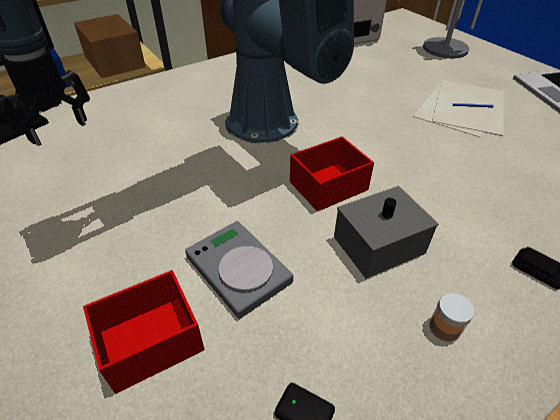

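View pics/top0.png

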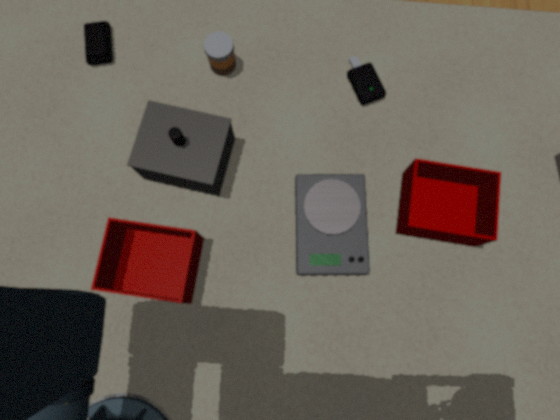

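View pics/wrist0.png

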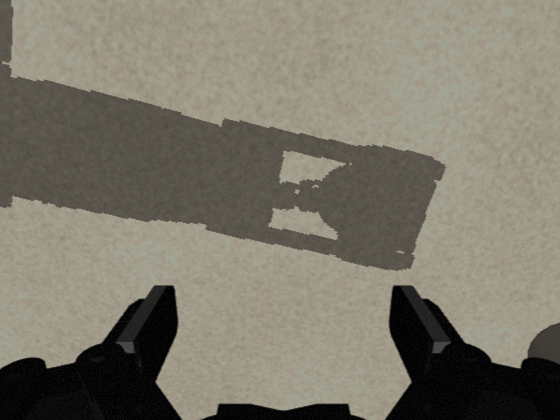

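Scene view: the grey box is at (385,230) with its black knob at (389,207). Red look-alike boxes are at (332,172) and (143,330). The balance is at (240,268) with its pan at (246,268). A brown pill jar, which could be mistaken for the vial, is at (453,316). Top view: knob at (177,136), pan at (332,206), red boxes at (150,262) and (450,202), pill jar at (220,52). I choose the grey lidded box. Next I measure positions and make a close crop.

```bash
python3 - <<'E'
from h import *
for n in('scene0','top0'):
    s=load(n);p=s['p'].astype(int);hsv=cv2.cvtColor(s['p'],cv2.COLOR_RGB2HSV)
    # knob
    u,v=(389,207) if n=='scene0' else (177,136)
    x0,y0=u-75,v-75
    cv2.imwrite(f'pics/crop_{n}.png',cv2.resize(s['p'][y0:y0+150,x0:x0+150,::-1],(600,600),interpolation=cv2.INTER_NEAREST))
    print(n,'knob dep',dep(s,u,v),dep(s,u,v-6))
    # pan mask: bright in neighbourhood
    u,v=(246,268) if n=='scene0' else (332,206)
    P=np.array([[dep(s,i,j) for i in range(560)] for j in range(420)])
    m=(np.abs(P[...,2]-.042)<.006)&(np.hypot(*(np.indices((420,560))-np.array([v,u])[:,None,None]))<55)&(p.min(2)>110)
    print('pan px',m.sum(),P[m].mean(0) if m.any() else dep(s,u,v))
    cs,_=cv2.findContours(m.astype(np.uint8),0,1);c=max(cs,key=cv2.contourArea);e=cv2.fitEllipse(c);print(e,ray(s,*e[0],.042))
    # lid top
    u,v=(389,207) if n=='scene0' else (177,136)
    m=(np.abs(P[...,2]-.096)<.005)&(np.hypot(*(np.indices((420,560))-np.array([v,u])[:,None,None]))<75)
    q=P[m][:,:2].astype(np.float32);print('lid',m.sum(),q.mean(0),np.median(P[m][:,2]),cv2.minAreaRect(q))
    m=(np.abs(P[...,2]-.134)<.01)&(np.hypot(*(np.indices((420,560))-np.array([v,u])[:,None,None]))<35)
    print('knobtop',m.sum(),P[m].mean(0) if m.any() else 0)
    # balance
    m=(np.abs(P[...,2]-.030)<.005)&(np.hypot(*(np.indices((420,560))-np.array((268,240) if n=='scene0' else (225,332))[:,None,None]))<65)
    print('bal',m.sum(),cv2.minAreaRect(P[m][:,:2].astype(np.float32)))
E
```

```text
Still running in the background as job /tmp/bash_jobs.1000/3866e827a7d3 (pid 519). You'll get a notice when it ends.
```

```bash
kill -- -$(cat /tmp/bash_jobs.1000/3866e827a7d3/pid); sed -i "s/^def load.*/def load(f): return dict(np.load('pics\/'+f+'.npz'))/" h.py; cat >> h.py <<'E'
def cloud(s):
    f=K(s);v,u=np.indices((420,560));d=s['d'];C=np.stack([(u-s['cx'])/f*d,(v-s['cy'])/f*d,d],-1)
    return (C-s['M'][:3,3])@s['M'][:3,:3]
def near(u,v,r): 
    j,i=np.indices((420,560));return np.hypot(i-u,j-v)<r
E
timeout 60 python3 - <<'E'
from h import *
for n,k,pn,b in(('scene0',(389,207),(246,268),(240,268)),('top0',(177,136),(332,206),(332,225))):
    s=load(n);p=s['p'].astype(int);P=cloud(s);u,v=k
    x0,y0=u-75,v-75
    cv2.imwrite(f'pics/crop_{n}.png',cv2.resize(s['p'][y0:y0+150,x0:x0+150,::-1],(600,600),interpolation=cv2.INTER_NEAREST))
    print(n,'knob',P[v,u],P[v-6,u])
    m=near(*pn,50)&(np.abs(P[...,2]-.042)<.006)&(p.min(2)>110)
    cs,_=cv2.findContours(m.astype(np.uint8),0,1);c=max(cs,key=cv2.contourArea);e=cv2.fitEllipse(c);print('pan',m.sum(),P[m].mean(0),e,ray(s,*e[0],.042))
    m=near(u,v,75)&(np.abs(P[...,2]-.096)<.005)
    q=P[m][:,:2].astype(np.float32);print('lid',m.sum(),q.mean(0),np.median(P[m][:,2]),cv2.minAreaRect(q))
    m=near(u,v,35)&(np.abs(P[...,2]-.134)<.006)
    print('knobtop',m.sum(),P[m].mean(0) if m.any() else 0)
    m=near(*b,65)&(np.abs(P[...,2]-.030)<.005)
    print('bal',m.sum(),cv2.minAreaRect(P[m][:,:2].astype(np.float32)))
E
```

```text
scene0 knob [ 0.58574153 -0.06230255  0.12926652] [ 0.57698207 -0.05521304  0.13537532]
pan 1844 [ 0.49398133 -0.34984054  0.04197071] ((245.35337829589844, 267.0009460449219), (42.35211181640625, 53.61470031738281), 83.2790298461914) [ 0.49454637 -0.35021943  0.042     ]
lid 3473 [ 0.5814396  -0.05850677] 0.09613625068511067 ((0.48478275537490845, -0.0390961617231369), (0.1666857898235321, 0.3250536024570465), 81.56550598144531)
knobtop 100 [ 0.57993335 -0.05581925  0.13482414]
bal 3246 ((0.46256452798843384, -0.3520750403404236), (0.20224066078662872, 0.13980090618133545), 5.2214674949646)
top0 knob [ 0.57113254 -0.05975921  0.13642012] [ 0.5817677  -0.05866092  0.13791737]
pan 2271 [ 0.4899009  -0.34865955  0.04252909] ((331.4110107421875, 206.12770080566406), (51.854251861572266, 54.03111267089844), 114.5185317993164) [ 0.48978914 -0.34872739  0.042     ]
lid 5770 [ 0.5744033  -0.05553295] 0.09622684356389986 ((0.5768014192581177, -0.054260723292827606), (0.16551825404167175, 0.13461336493492126), 81.41888427734375)
knobtop 151 [ 0.57548953 -0.05558062  0.13527037]
bal 4671 ((0.4602097272872925, -0.3527129590511322), (0.19966861605644226, 0.13998451828956604), 5.073916912078857)
```

View crop.

View pics/crop_scene0.png

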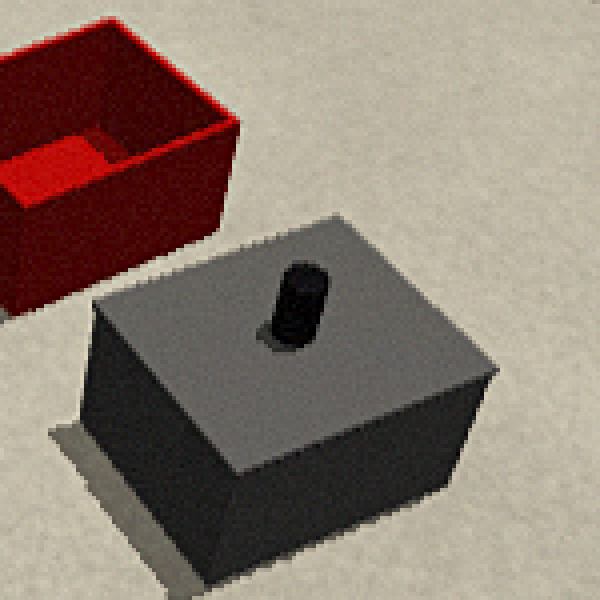

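```bash
cat > go.py <<'E'
# print the shift (tool axes) and turn about tool z to reach world target, yaw of jaw axis (deg); counts in rows
import sys
from h import *
from scipy.spatial.transform import Rotation as R
x,y,z,yaw=map(float,sys.argv[1:5])
o=ctrl.get_obs();q=o['eef_rot'];r=R.from_quat([q[1],q[2],q[3],q[0]])
A=r.as_matrix();d=np.array([x,y,z])-o['eef_pos']
a=np.degrees(np.arctan2(A[1,0],A[0,0]))
w=(yaw-a+90)%180-90   # world z turn
# target frame
T=(R.from_euler('z',yaw,degrees=True)*R.from_euler('x',180,degrees=True)).as_matrix()
if w!=0 and T[:,0]@(R.from_euler('z',w,degrees=True).as_matrix()@A[:,0])<0: T=(R.from_matrix(T)*R.from_euler('z',180,degrees=True)).as_matrix()
print('t',o['time_s'],'eef',np.round(o['eef_pos'],4),'jaw yaw',a.round(2),'open',round(o['opening'],3),'F',np.round(o['wrist_force'],1))
print('tool-axes shift (current axes)',np.round(A.T@d,4))
print('tool-axes shift (target axes)',np.round(T.T@d,4))
print('total turn rotvec tool',np.round(R.from_matrix(A.T@T).as_rotvec(),4),'q6',o['q'][5].round(3))
E
python3 go.py 0.577 -0.056 0.24 -8.6; python3 go.py 0.577 -0.056 0.24 81.4
```

```text
t 0.15 eef [ 0.1483 -0.5552  0.2556] jaw yaw -75.06 open 1.0 F [-0.  -0.3 -0.8]
tool-axes shift (current axes) [-0.3717 -0.5429  0.0163]
tool-axes shift (target axes) [ 0.3493 -0.5577  0.0156]
total turn rotvec tool [-1.0000e-03  1.0000e-03 -1.1599e+00] q6 -0.206
t 0.15 eef [ 0.1483 -0.5552  0.2556] jaw yaw -75.06 open 1.0 F [-0.  -0.3 -0.8]
tool-axes shift (current axes) [-0.3717 -0.5429  0.0163]
tool-axes shift (target axes) [-0.5577 -0.3493  0.0156]
total turn rotvec tool [-0.      0.0014  0.4109] q6 -0.206
```

The crop shows the opaque grey box with a plain lid and an upright black knob at its centre, and the red box beside it is clearly separate. I now move above the knob.

```bash
python3 -m pendant '[[[-0.025,-0.0362,0,0,0,0,-1],[-0.025,-0.0362,0,0,0,0,-1],[-0.025,-0.0362,0,0,0,0,-1],[-0.025,-0.0362,0,0,0,0,-1],[-0.025,-0.0362,0,0,0,0,-1],[-0.025,-0.0362,0,0,0,0,-1],[-0.025,-0.0362,0,0,0,0,-1],[-0.025,-0.0362,0,0,0,0,-1]]]'
python3 -m pendant '[[[-0.025,-0.0362,0,0,0,0,-1],[-0.025,-0.0362,0,0,0,0,-1],[-0.025,-0.0362,0,0,0,0,-1],[-0.025,-0.0362,0,0,0,0,-1],[-0.025,-0.0362,0,0,0,0,-1],[-0.025,-0.0362,0,0,0,0,-1],[-0.025,-0.0362,0,0,0,0,-1]]]'
python3 -m pendant '[[[0,0,0,0,0,-0.116,-1],[0,0,0,0,0,-0.116,-1],[0,0,0,0,0,-0.116,-1],[0,0,0,0,0,-0.116,-1],[0,0,0,0,0,-0.116,-1],[0,0,0,0,0,-0.116,-1],[0,0,0,0,0,-0.116,-1],[0,0,0,0,0,-0.116,-1],[0,0,0,0,0,-0.116,-1],[0,0,0,0,0,-0.116,-1]]]'
python3 - <<'E'
from h import *
snap('wrist','wrist1')
s=load('wrist1');P=cloud(s)
m=near(280,210,400)&(abs(P[...,2]-.136)<.004)&(np.hypot(P[...,0]-.577,P[...,1]+.056)<.03)
print(m.sum(),P[m].mean(0) if m.any() else 0)
e=cv2.fitEllipse(max(cv2.findContours(m.astype(np.uint8),0,1)[0],key=cv2.contourArea)) if m.sum()>20 else None
print(e, ray(s,*e[0],.136) if e else 0)
m=(abs(P[...,2]-.096)<.004)&(np.hypot(P[...,0]-.577,P[...,1]+.056)<.12)
print(cv2.minAreaRect(P[m][:,:2].astype(np.float32)))
E
python3 go.py 0.577 -0.056 0.132 -8.6
```

```text
time_s: 0.95
eef_pos: [0.3773, -0.286, 0.2562]
eef_rot: [-0.0, 0.793, -0.609, 0.0]
wrist_force: [0.9, -0.7, 0.6]
opening: 1.004
time_s: 1.65
eef_pos: [0.577, -0.0515, 0.256]
eef_rot: [0.0, 0.793, -0.609, -0.0]
wrist_force: [0.6, -1.0, 0.2]
opening: 1.001
time_s: 2.65
eef_pos: [0.576, -0.0532, 0.2559]
eef_rot: [-0.0, 0.997, -0.073, -0.0]
wrist_force: [0.5, -0.3, -0.9]
opening: 0.997
908 [ 0.57865529 -0.05360166  0.13592882]
((286.9056091308594, 216.84864807128906), (32.68719482421875, 33.65534210205078), 92.79381561279297) [ 0.57867353 -0.05354225  0.136     ]
((0.5785695910453796, -0.05480042099952698), (0.16445593535900116, 0.13418100774288177), 81.6936264038086)
t 2.7 eef [ 0.576  -0.0532  0.2559] jaw yaw -8.0 open 1.002 F [-0.8  0.6 -0.1]
tool-axes shift (current axes) [0.0015 0.0027 0.1239]
tool-axes shift (target axes) [0.0014 0.0026 0.1239]
total turn rotvec tool [-0.0001  0.0008  0.0105] q6 -0.157
```

View pics/wrist1.png

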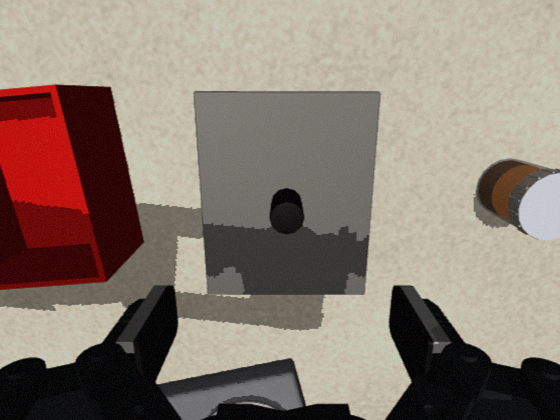

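The wrist view shows the knob at (287,217), and its position agrees with the other views: (0.578, -0.054). I descend and grip.

```bash
python3 -m pendant '[[[0.002,0.001,0.02,0,0,0.0,-1],[0,0,0.02,0,0,0,-1],[0,0,0.02,0,0,0,-1],[0,0,0.02,0,0,0,-1],[0,0,0.02,0,0,0,-1],[0,0,0.014,0,0,0,-1],[0,0,0.01,0,0,0,-1],[0,0,0,0,0,0,-1]]]'
python3 -m pendant '[[[0,0,0,0,0,0,1],[0,0,0,0,0,0,1],[0,0,0,0,0,0,1],[0,0,0,0,0,0,1],[0,0,0,0,0,0,1],[0,0,0,0,0,0,1],[0,0,0,0,0,0,1],[0,0,0,0,0,0,1]]]'
python3 - <<'E'
from h import *
snap('wrist','wrist2')
E
```

```text
time_s: 3.5
eef_pos: [0.5772, -0.0543, 0.1308]
eef_rot: [-0.0, 0.997, -0.075, -0.001]
wrist_force: [0.5, -0.7, 0.6]
opening: 0.998
time_s: 4.3
eef_pos: [0.5786, -0.0546, 0.1332]
eef_rot: [0.0, 0.997, -0.075, 0.001]
wrist_force: [-1.2, -0.4, 6.4]
opening: 0.262
```

View pics/wrist2.png

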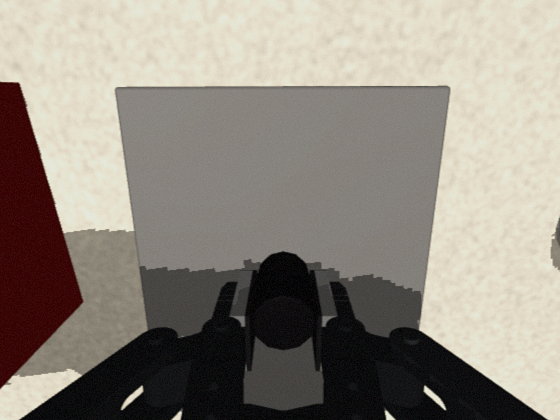

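Opening is 0.262, about 22 mm, so the knob is held. Lifting.

```bash
python3 -m pendant '[[[0,0,-0.01,0,0,0,1],[0,0,-0.015,0,0,0,1],[0,0,-0.02,0,0,0,1],[0,0,-0.02,0,0,0,1],[0,0,-0.02,0,0,0,1],[0,0,-0.01,0,0,0,1],[0,0,0,0,0,0,1]]]'
python3 - <<'E'
from h import *
snap('scene','scene3')
E
python3 go.py 0.52 0.33 0.225 -8.6
```

```text
time_s: 5.05
eef_pos: [0.5791, -0.0548, 0.2296]
eef_rot: [0.0, 0.997, -0.075, 0.002]
wrist_force: [0.9, -0.2, -2.1]
opening: 0.262
t 5.1 eef [ 0.5783 -0.0546  0.228 ] jaw yaw -8.59 open 0.257 F [-1.  -0.  -2.9]
tool-axes shift (current axes) [-0.1151 -0.3716  0.0027]
tool-axes shift (target axes) [-0.1151 -0.3716  0.003 ]
total turn rotvec tool [ 0.0002 -0.0014  0.0001] q6 -0.148
```

View pics/scene3.png

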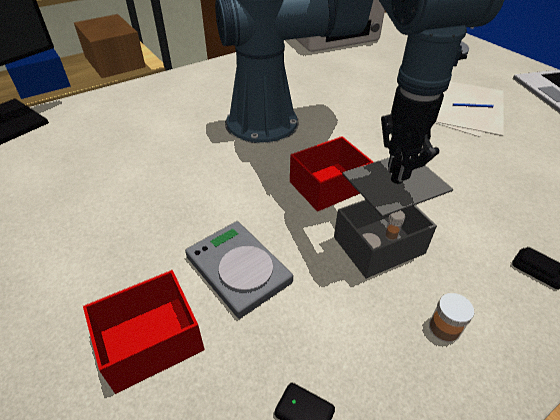

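Scene view: the lid is held level at (400,185). The tall vial stands at (396,222) on the +y side, and the squat white-topped jar is at (372,240). I carry the lid to the clear bench on the left.

```bash
python3 -m pendant '[[[-0.0115,-0.037,0,0,0,0,1],[-0.0115,-0.037,0,0,0,0,1],[-0.0115,-0.037,0,0,0,0,1],[-0.0115,-0.037,0,0,0,0,1],[-0.0115,-0.037,0,0,0,0,1],[-0.0115,-0.037,0,0,0,0,1],[-0.0115,-0.037,0,0,0,0,1],[-0.0115,-0.037,0,0,0,0,1],[-0.0115,-0.037,0,0,0,0,1],[-0.0115,-0.037,0,0,0,0,1]]]'
python3 -m pendant '[[[0,0,0.02,0,0,0,1],[0,0,0.03,0,0,0,1],[0,0,0.03,0,0,0,1],[0,0,0.03,0,0,0,1],[0,0,0.03,0,0,0,1],[0,0,0.02,0,0,0,1],[0,0,0.01,0,0,0,1],[0,0,0,0,0,0,1]]]'
python3 - <<'E'
from h import *
snap('scene','scene4')
s=load('scene4');P=cloud(s);m=(P[...,2]>.004)&(P[...,2]<.04)&(np.hypot(P[...,0]-.52,P[...,1]-.33)<.13);q=P[m]
m2=(s['p'].max(2)<130)[m];q=q[m2];A=np.c_[q[:,:2],np.ones(len(q))];print(len(q),np.median(q[:,2]),np.linalg.lstsq(A,q[:,2],rcond=None)[0],cv2.minAreaRect(q[:,:2].astype(np.float32)))
E
```

```text
time_s: 6.1
eef_pos: [0.5184, 0.3297, 0.2256]
eef_rot: [0.001, 0.997, -0.075, -0.001]
wrist_force: [0.6, -0.2, -1.6]
opening: 0.261
time_s: 6.9
eef_pos: [0.5179, 0.3277, 0.0548]
eef_rot: [0.001, 0.997, -0.075, -0.002]
wrist_force: [-0.1, -1.2, -2.3]
opening: 0.26
1666 0.018105353920237346 [-0.01103863  0.00568971  0.0224173 ] ((0.5182302594184875, 0.3201713562011719), (0.18379561603069305, 0.13436129689216614), 80.09735870361328)
```

View pics/scene4.png

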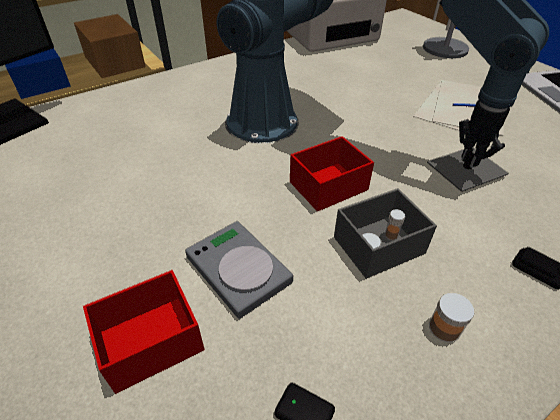

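The lid is level, with about 6 mm still to go.

```bash
python3 -m pendant '[[[0,0,0.003,0,0,0,1],[0,0,0.002,0,0,0,1],[0,0,0.001,0,0,0,1],[0,0,0,0,0,0,1]]]'
```

```text
time_s: 7.35
eef_pos: [0.5199, 0.3286, 0.0517]
eef_rot: [-0.0, 0.997, -0.075, 0.0]
wrist_force: [0.8, -1.1, -2.4]
opening: 0.261
```

```bash
python3 -m pendant '[[[0,0,0.002,0,0,0,1],[0,0,0.001,0,0,0,1],[0,0,0,0,0,0,1]]]'
```

```text
time_s: 7.65
eef_pos: [0.5199, 0.3287, 0.0492]
eef_rot: [-0.0, 0.997, -0.075, 0.0]
wrist_force: [-1.7, -1.0, 4.6]
opening: 0.254
```

Contact with the bench. I release and rise.

```bash
python3 -m pendant '[[[0,0,0,0,0,0,-1],[0,0,0,0,0,0,-1],[0,0,0,0,0,0,-1],[0,0,0,0,0,0,-1],[0,0,0,0,0,0,-1],[0,0,0,0,0,0,-1]]]'
python3 -m pendant '[[[0,0,-0.02,0,0,0,-1],[0,0,-0.03,0,0,0,-1],[0,0,-0.04,0,0,0,-1],[0,0,-0.04,0,0,0,-1],[0,0,-0.04,0,0,0,-1],[0,0,-0.02,0,0,0,-1]]]'
python3 - <<'E'
from h import *
snap('scene','scene5');snap('top','top5')
s=load('scene5');P=cloud(s);m=(P[...,2]>.004)&(P[...,2]<.02)&(np.hypot(P[...,0]-.52,P[...,1]-.33)<.13)&(s['p'].max(2)<130);q=P[m]
A=np.c_[q[:,:2],np.ones(len(q))];print(len(q),np.median(q[:,2]),np.linalg.lstsq(A,q[:,2],rcond=None)[0],cv2.minAreaRect(q[:,:2].astype(np.float32)))
for n,w in(('scene5',(396,214)),('top5',None)):
    s=load(n);P=cloud(s);c=np.array([.578,-.0545]);a=np.radians(-8.5);L=(P[...,:2]-c)@np.array([[np.cos(a),-np.sin(a)],[np.sin(a),np.cos(a)]])
    ins=(abs(L[...,0])<.055)&(abs(L[...,1])<.07)
    for nm,zz in(('vialtop',(.068,.082)),('jartop',(.036,.05))):
        m=ins&(P[...,2]>zz[0])&(P[...,2]<zz[1])&(s['p'].min(2)>120)
        if m.any():print(n,nm,m.sum(),P[m].mean(0),L[m].mean(0),cv2.minEnclosingCircle(P[m][:,:2].astype(np.float32)))
for n,(u,v) in(('scene5',(390,230)),('top5',(185,145))):
    s=load(n);cv2.imwrite(f'pics/c_{n}.png',cv2.resize(s['p'][v-60:v+60,u-60:u+60,::-1],(480,480),interpolation=0))
E
```

```text
time_s: 8.25
eef_pos: [0.5196, 0.3285, 0.0482]
eef_rot: [0.0, 0.997, -0.075, -0.0]
wrist_force: [-0.0, -0.9, -0.3]
opening: 1.002
time_s: 8.85
eef_pos: [0.5211, 0.3291, 0.2429]
eef_rot: [-0.001, 0.997, -0.075, 0.003]
wrist_force: [-0.5, 0.6, 0.5]
opening: 1.0
1792 0.012547615163154637 [-0.0022253   0.00457471  0.01216655] ((0.5179078578948975, 0.31062158942222595), (0.2044466882944107, 0.13566578924655914), 80.4075927734375)
scene5 vialtop 121 [ 0.57742787 -0.01436326  0.07519496] [-0.00649844  0.03961131] ((0.5767573118209839, -0.013561272993683815), 0.01587238535284996)
scene5 jartop 169 [ 0.58218019 -0.08579166  0.04319567] [ 0.00875947 -0.03033008] ((0.580579400062561, -0.0917988270521164), 0.0227934829890728)
top5 vialtop 132 [ 0.57534514 -0.01407889  0.07494733] [-0.00860032  0.03958471] ((0.5756576657295227, -0.013183942064642906), 0.013582571409642696)
top5 jartop 302 [ 0.58033822 -0.0924566   0.04322079] [ 0.00792288 -0.03719407] ((0.5802007913589478, -0.09300073981285095), 0.02077082172036171)
```

```bash
python3 - <<'E'
import cv2,numpy as np
cv2.imwrite('pics/both5.png',np.hstack([cv2.resize(cv2.imread('pics/c_scene5.png'),(400,400)),cv2.resize(cv2.imread('pics/c_top5.png'),(400,400))]))
E
python3 go.py 0.583 -0.018 0.2 -8.6
```

```text
t 8.95 eef [0.5216 0.3294 0.2428] jaw yaw -8.59 open 1.004 F [0.2 0.5 0.2]
tool-axes shift (current axes) [0.1123 0.3345 0.0423]
tool-axes shift (target axes) [0.1127 0.3343 0.0428]
total turn rotvec tool [-0.0039 -0.0068  0.0002] q6 0.521
```

View pics/both5.png

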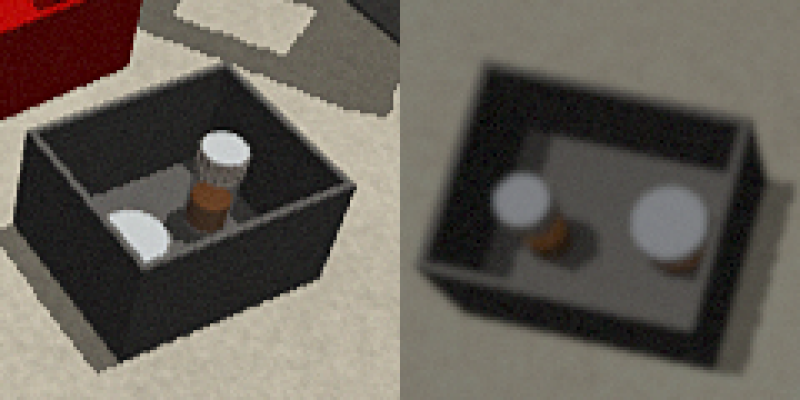

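View pics/scene5.png

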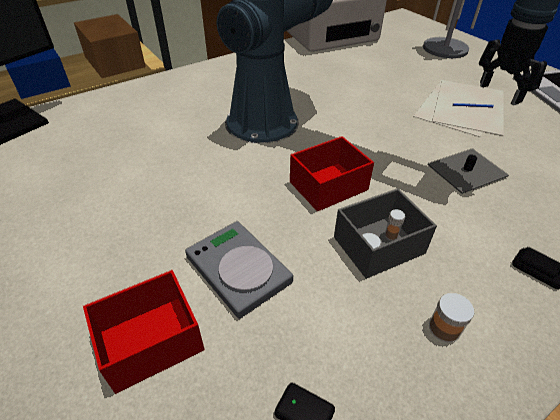

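The lid lies flat on the bench at (468,170), top at 12.5 mm with no tilt. The vial (small white cap, upright) is at about (0.5765, -0.014) with its top at 75 mm. The wider, lower jar is at (0.580, -0.093). I go over the vial with the jaws part-closed.

```bash
python3 -m pendant '[[[0.0105,0.033,0.004,0,0,0,-0.2],[0.0105,0.033,0.004,0,0,0,-0.2],[0.0105,0.033,0.004,0,0,0,-0.2],[0.0105,0.033,0.004,0,0,0,-0.2],[0.0105,0.033,0.004,0,0,0,-0.2],[0.0105,0.033,0.004,0,0,0,-0.2],[0.0105,0.033,0.004,0,0,0,-0.2],[0.0105,0.033,0.004,0,0,0,-0.2],[0.0105,0.033,0.004,0,0,0,-0.2],[0.0105,0.033,0.004,0,0,0,-0.2]]]'
python3 -m pendant '[[[0,0,0,0,0,0,-0.2],[0,0,0,0,0,0,-0.2]]]'
python3 - <<'E'
from h import *
snap('wrist','wrist6')
s=load('wrist6');P=cloud(s)
m=(abs(P[...,2]-.075)<.004)&(np.hypot(P[...,0]-.577,P[...,1]+.014)<.03)&(s['p'].min(2)>100)
print(m.sum(),P[m].mean(0));e=cv2.fitEllipse(max(cv2.findContours(m.astype(np.uint8),0,1)[0],key=cv2.contourArea));print(e,ray(s,*e[0],.075))
E
python3 go.py 0.5765 -0.014 0.058 -8.6
```

```text
time_s: 9.95
eef_pos: [0.5732, -0.0147, 0.1963]
eef_rot: [-0.0, 0.997, -0.075, -0.001]
wrist_force: [0.7, 0.3, 0.2]
opening: 0.598
time_s: 10.15
eef_pos: [0.5733, -0.0139, 0.1966]
eef_rot: [-0.0, 0.997, -0.076, -0.001]
wrist_force: [0.2, 1.3, -0.9]
opening: 0.595
1640 [ 0.57653456 -0.01398034  0.07504499]
((288.03070068359375, 215.436279296875), (43.782737731933594, 46.22557067871094), 91.72484588623047) [ 0.5765503 -0.0138808  0.075    ]
t 10.2 eef [ 0.5734 -0.0131  0.197 ] jaw yaw -8.63 open 0.598 F [-0.8  0.7  0.1]
tool-axes shift (current axes) [0.0036 0.0005 0.139 ]
tool-axes shift (target axes) [0.0032 0.0005 0.139 ]
total turn rotvec tool [-0.0007  0.0023 -0.0005] q6 -0.079
```

View pics/wrist6.png

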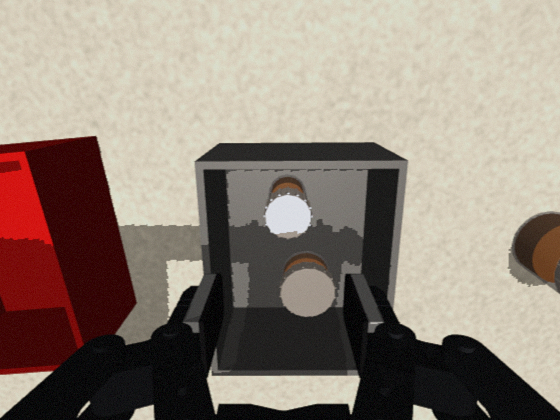

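The wrist view puts the vial cap at (288,215), centred on the jaw axis, with the jar nearer at (308,292). I descend in stages, keeping the linkage above the rim.

```bash
python3 -m pendant '[[[0.003,0,0.02,0,0,0,-0.2],[0,0,0.025,0,0,0,-0.2],[0,0,0.025,0,0,0,-0.2],[0,0,0.02,0,0,0,-0.2],[0,0,0.01,0,0,0,-0.2],[0,0,0,0,0,0,-0.2]]]'
python3 -m pendant '[[[0,0,0.008,0,0,0,-0.2],[0,0,0.008,0,0,0,-0.2],[0,0,0.007,0,0,0,-0.2],[0,0,0.007,0,0,0,-0.2],[0,0,0,0,0,0,-0.2]]]'
python3 - <<'E'
from h import *
snap('wrist','wrist7')
E
```

```text
time_s: 10.8
eef_pos: [0.5758, -0.0126, 0.0966]
eef_rot: [-0.0, 0.997, -0.074, -0.002]
wrist_force: [-0.0, -0.0, 0.6]
opening: 0.596
time_s: 11.3
eef_pos: [0.5765, -0.0139, 0.0673]
eef_rot: [-0.0, 0.997, -0.075, -0.001]
wrist_force: [0.0, -0.1, 0.3]
opening: 0.604
```

View pics/wrist7.png

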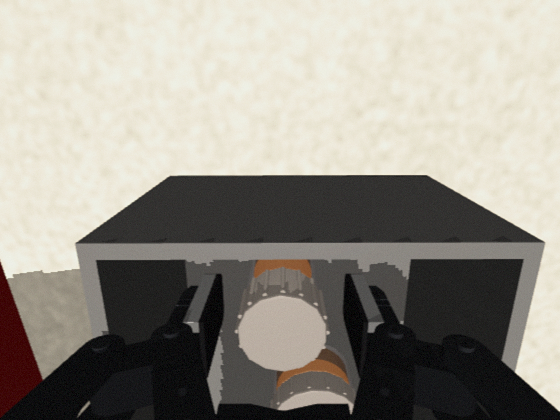

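The vial cap (282,333) is between the pads with no contact force. Closing and lifting a little.

```bash
python3 -m pendant '[[[0,0,0,0,0,0,1],[0,0,0,0,0,0,1],[0,0,0,0,0,0,1],[0,0,0,0,0,0,1],[0,0,0,0,0,0,1],[0,0,0,0,0,0,1],[0,0,0,0,0,0,1]]]'
python3 -m pendant '[[[0,0,-0.01,0,0,0,1],[0,0,-0.02,0,0,0,1],[0,0,-0.02,0,0,0,1],[0,0,-0.025,0,0,0,1],[0,0,-0.025,0,0,0,1],[0,0,-0.02,0,0,0,1],[0,0,-0.01,0,0,0,1],[0,0,0,0,0,0,1]]]'
python3 - <<'E'
from h import *
snap('scene','scene8');snap('wrist','wrist8')
E
python3 go.py 0.492 -0.3495 0.2 5
```

```text
time_s: 12.05
eef_pos: [0.5774, -0.014, 0.0687]
eef_rot: [0.0, 0.997, -0.075, 0.0]
wrist_force: [-0.7, -0.0, 5.4]
opening: 0.362
time_s: 12.85
eef_pos: [0.5779, -0.014, 0.1999]
eef_rot: [0.0, 0.997, -0.075, 0.001]
wrist_force: [0.5, -0.5, -0.6]
opening: 0.357
t 12.95 eef [ 0.5766 -0.0138  0.1974] jaw yaw -8.6 open 0.356 F [-0.9 -0.1 -1.6]
tool-axes shift (current axes) [-0.0335  0.3446 -0.0026]
tool-axes shift (target axes) [-0.1135  0.327  -0.0026]
total turn rotvec tool [-0.0003  0.0012 -0.2373] q6 -0.08
```

View pics/scene8.png

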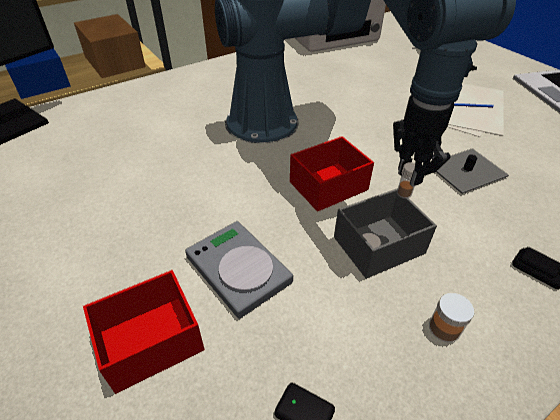

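View pics/wrist8.png

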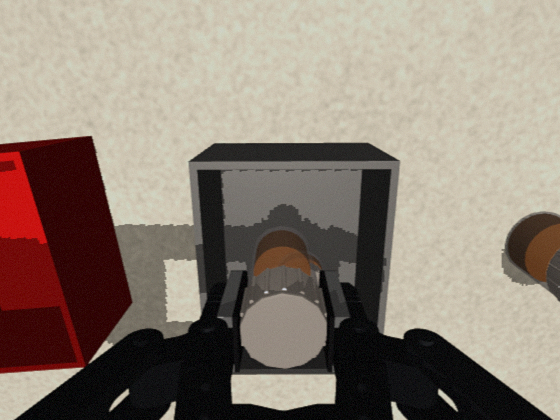

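The vial is held (opening 0.357, about 31 mm), upright, and clear of the box at (407,183) in the scene view. I carry it to the pan.

```bash
python3 -m pendant '[[[-0.0034,0.0345,0,0,0,0,1],[-0.0034,0.0345,0,0,0,0,1],[-0.0034,0.0345,0,0,0,0,1],[-0.0034,0.0345,0,0,0,0,1],[-0.0034,0.0345,0,0,0,0,1],[-0.0034,0.0345,0,0,0,0,1],[-0.0034,0.0345,0,0,0,0,1],[-0.0034,0.0345,0,0,0,0,1],[-0.0034,0.0345,0,0,0,0,1],[-0.0034,0.0345,0,0,0,0,1]]]'
python3 -m pendant '[[[0,0,0.01,0,0,0,1],[0,0,0.02,0,0,0,1],[0,0,0.02,0,0,0,1],[0,0,0.02,0,0,0,1],[0,0,0.01,0,0,0,1],[0,0,0,0,0,0,1]]]'
python3 - <<'E'
from h import *
snap('scene','scene9');snap('top','top9')
E
python3 go.py 0.492 -0.3495 0.1057 -8.6
python3 - <<'E'
import cv2,numpy as np
a=cv2.imread('pics/scene9.png')[170:320,170:320];b=cv2.imread('pics/top9.png')[130:280,260:410]
cv2.imwrite('pics/both9.png',cv2.resize(np.hstack([a,b]),(800,400)))
E
```

```text
time_s: 13.95
eef_pos: [0.4907, -0.3506, 0.1963]
eef_rot: [-0.001, 0.997, -0.075, -0.001]
wrist_force: [0.4, -0.4, -0.5]
opening: 0.355
time_s: 14.55
eef_pos: [0.4907, -0.3481, 0.1154]
eef_rot: [-0.002, 0.997, -0.075, -0.002]
wrist_force: [0.6, 0.5, -0.4]
opening: 0.353
t 14.65 eef [ 0.492  -0.3497  0.1182] jaw yaw -8.58 open 0.357 F [ 0.2 -0.  -0.1]
tool-axes shift (current axes) [-0.0001 -0.0002  0.0125]
tool-axes shift (target axes) [-0.0001 -0.0002  0.0125]
total turn rotvec tool [-0.0004  0.0004  0.0004] q6 -0.665
```

View pics/both9.png

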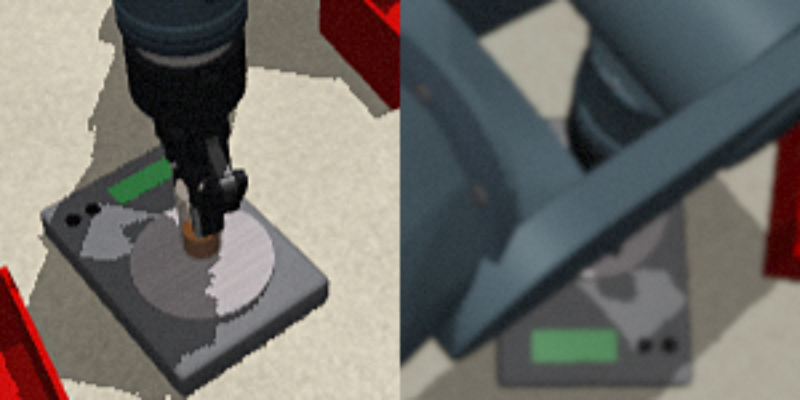

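The scene crop shows the vial above the middle of the pan. About 11 mm remain, so I lower gently.

```bash
python3 -m pendant '[[[0,0,0.004,0,0,0,1],[0,0,0.003,0,0,0,1],[0,0,0.002,0,0,0,1],[0,0,0,0,0,0,1],[0,0,0,0,0,0,1]]]'
python3 -m pendant '[[[0,0,0.001,0,0,0,1],[0,0,0.001,0,0,0,1],[0,0,0,0,0,0,1]]]'
```

```text
time_s: 15.15
eef_pos: [0.492, -0.35, 0.1094]
eef_rot: [0.0, 0.997, -0.075, 0.0]
wrist_force: [0.4, -0.2, -0.6]
opening: 0.356
time_s: 15.45
eef_pos: [0.4918, -0.3499, 0.1071]
eef_rot: [-0.0, 0.997, -0.075, -0.0]
wrist_force: [0.1, 0.3, -0.3]
opening: 0.359
```

```bash
python3 -m pendant '[[[0,0,0.001,0,0,0,1],[0,0,0.001,0,0,0,1],[0,0,0,0,0,0,1]]]'
```

```text
time_s: 15.75
eef_pos: [0.492, -0.3501, 0.1057]
eef_rot: [0.0, 0.997, -0.075, 0.0]
wrist_force: [-1.5, 1.0, 3.9]
opening: 0.361
```

Contact at 3.9 N. I release and rise.

```bash
python3 -m pendant '[[[0,0,0,0,0,0,0.1],[0,0,0,0,0,0,-0.1],[0,0,0,0,0,0,-0.3],[0,0,0,0,0,0,-0.5],[0,0,0,0,0,0,-0.5],[0,0,0,0,0,0,-0.5]]]'
python3 -m pendant '[[[0,0,-0.01,0,0,0,-0.5],[0,0,-0.02,0,0,0,-0.5],[0,0,-0.03,0,0,0,-0.5],[0,0,-0.03,0,0,0,-0.5],[0,0,-0.03,0,0,0,-0.5],[0,0,-0.02,0,0,0,-0.5],[0,0,0,0,0,0,-0.5],[0,0,0,0,0,0,-0.5]]]'
python3 - <<'E'
from h import *
snap('scene','scene10');snap('wrist','wrist10')
for n in('scene10','wrist10'):
    s=load(n);P=cloud(s);m=(abs(P[...,2]-.112)<.005)&(np.hypot(P[...,0]-.492,P[...,1]+.35)<.04)&(s['p'].min(2)>90)
    print(n,'cap top',m.sum(),P[m].mean(0),cv2.minEnclosingCircle(P[m][:,:2].astype(np.float32)))
s=load('scene10');P=cloud(s);m=(P[...,2]>.004)&(P[...,2]<.02)&(np.hypot(P[...,0]-.52,P[...,1]-.33)<.1)&(s['p'].max(2)<130);print('lid z',np.median(P[m][:,2]))
print(ctrl.get_obs()['eef_pos'],ctrl.get_obs()['wrist_force'])
E
```

```text
time_s: 16.35
eef_pos: [0.4919, -0.35, 0.1053]
eef_rot: [0.0, 0.997, -0.075, -0.0]
wrist_force: [0.7, -0.5, -0.5]
opening: 0.751
time_s: 17.15
eef_pos: [0.492, -0.35, 0.2458]
eef_rot: [0.0, 0.997, -0.075, 0.0]
wrist_force: [-0.4, 0.2, 0.4]
opening: 0.745
scene10 cap top 180 [ 0.49294902 -0.3499753   0.11153456] ((0.49158498644828796, -0.3497055470943451), 0.01664254441857338)
wrist10 cap top 1500 [ 0.49135028 -0.35026438  0.11204417] ((0.4912478029727936, -0.3509962558746338), 0.016852810978889465)
lid z 0.012544380115552405
[ 0.49136454 -0.34938867  0.24392965] [-0.18665894 -0.12571054  0.69184036]
```

View pics/scene10.png

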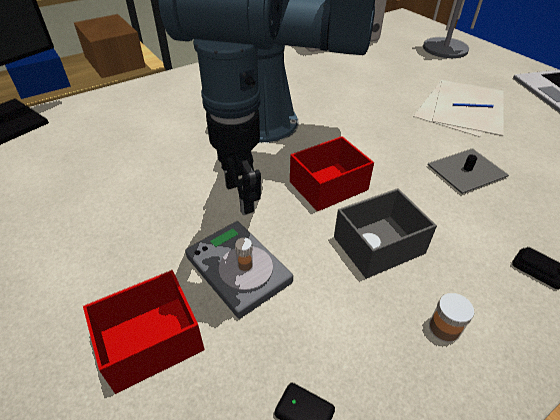

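View pics/wrist10.png

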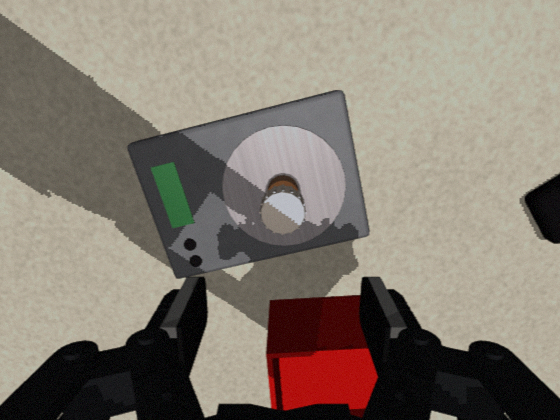

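The scene view shows the vial upright mid-pan at (244,252) and the lid flat at (468,170). The wrist view shows the vial's foot at the pan centre, about (283,185). The robot touches nothing, so I hand in.

```bash
python3 -c "
from bench import ctrl
print(ctrl.hand_in())"
```

```text
the job is handed in; nothing more can be done
None
```

I lifted the lid off the grey box and laid it flat on the bench at about (0.52, 0.33). I then took the tall vial from the +y side of the box, left the jar inside, and set the vial on the balance pan. The job was handed in at about 17 s of robot time, and no verdict was reported.

- **Vial:** the last checks put its cap top at (0.491–0.493, -0.350, 0.112). That is about 1 mm from the measured pan centre of (0.492, -0.3495), and the height matches an upright vial standing on the pan.
- **Lid:** its top is at 12.5 mm, so it lies flat.
- **Gripper:** it is about 130 mm above the vial's cap and touching nothing.

The pan-centre estimates from the two cameras differed by about 5 mm in x, so I used their mean. No check failed.

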